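# Push the polarizer and iris levers to their index marks

### The arm

A 6-joint arm with a two-finger parallel gripper is mounted at the origin on a cart in front of the work surface, level with it; the furniture and walls round the work are solid. World frame = base frame: x ahead of the robot, y to its left, z up, the work surface at z = 0. Lengths are in mm, angles in degrees, forces in N, time in s.
With the tool pointing down it reaches from about 300 to 775 mm from the base axis. Payload 14.6 kg.
Tool frame: the origin (TCP) lies at the very end of the fingers, on their centre line; the grasp point (between the pads) lies 19 mm behind it; z points along the fingers, y is the line along which they close (so a half turn about z gives the same grasp; the last joint's range is limited). The gripper opens to 94 mm and grips with 3 to 60 N. Pads are 16 mm wide; open, the fingers measure 119 mm over their backs; the gripper's body (75 mm by 177 mm) begins 78 mm behind the grasp point.
Start: joints at [-78.071, 17.183, 87.147, -0, 75.671, -3.816], TCP at [149.238, -529.355, 172.546] pointing down, gripper open.
Joint ranges: [-173.82, 173.82], [-45.26, 126.66], [13.44, 144.39], [-59.66, 239.66], [0, 175.72], [-146.38, 146.38]. Speed limits (degrees/s): [127.2, 127.2, 147.25, 180, 180, 180].

### API

Orientations are given as a 3x3 rotation matrix whose columns are the frame's x, y, z axes.
In Python, from cell import bot, viewer, ticket gives the robot as it stands. The module is installed in compiled form; this text tells all that it offers.
- The arm moves only by the tool move_arm, never from a script. Its argument "motion" is a list of rows, each an object of numbers: "wx", "wy", "wz": the turn, a rotation vector about the tool's x, y, z in rad; "x", "y", "z": the shift along the tool's x, y, z in mm; "claw": the opening, from 0 (shut) to 1 (fully open). In form: [{"wx": .., "wy": .., "wz": .., "x": .., "y": .., "z": .., "claw": ..}, ...]. A call has 1 to 20 rows; each row shifts and turns the commanded pose from where the row before left it, along the tool's axes as they then stand; what a row does not reach is not made up. A row lasts 1/8 s, in which the tool goes at most 62.5 mm and 10.7 degrees, less where a joint would pass 70% of its speed; a pose out of reach is approached as far as the arm can. A call is refused whole if a number of a shift passes 62.5 or a number of a turn 0.188, either way. A call with a gripper value outside its range is refused whole. The fingers move at their own pace and stop on an object; "force" is the grip in N (left out, the last holds). Time passes only in rows, so rows that do not move let the fingers close. It gives the time, the measured TCP pose, the force, the opening and the grip force at its end, in the units of the state.
- bot.read_state(): the state, without advancing time (a new reading comes with each control period).
- viewer.get_image(name): name is "scene" or "side" or "wrist"; returns a dict with "color" (480x640x3 uint8, blue, green, red), "vfov" (degrees; the focal length in pixels is half the picture's height over the tangent of half this angle, whatever the lens; pixels are square), "cx", "cy" (the principal point, pixels), "distortion" ([k1, k2, p1, p2, k3] as OpenCV has them; the pictures are not rectified), "view" (4x4, takes a point from world to camera coordinates). Camera axes: x right, y down, z forward; pixel columns grow to the right and rows downward; lengths in mm; the calibration is good to about 2 mm. A picture is of the moment at which its call begins. There is no depth.
- ticket.hand_in(): hands the job in; it is judged then, once.
The state is a dict: "t": time; "joint_positions": joint angles; "joint_velocities": joint speeds; "tau": joint torques, N m; "tcp_pos": TCP position; "eef_rot": TCP orientation; "wrist_force": force on the tool from outside, world axes, zero at the start; "moment": the same for the moment, N m; "finger_gap": opening from 0.0 (shut) to 1.0 (fully open); "finger_force": force on a finger pad.
Only numpy, scipy, OpenCV 4.12 (cv2) and the standard library are available. Lean on these libraries where they do the work, as an engineer would, in place of code of your own. Each camera call takes 0.05 s, during which the arm holds its last target. There are 200 camera calls.

### The job

Two optical mounts lie flat on the bench: a polarizer on a square base and an iris diaphragm on a round base. With the fingertips, push the lever of each ring round, in either order, until it stands centred over the black index tongue at the edge of its own mount, and leave both set. Turn the rings only by pushing against the side of the levers: do not pinch a lever or grip a ring, and leave everything else where it stands.

Things in the scene. Friction and masses are not known exactly. Their poses are not given: they have to be found in the camera images.
- polarizer: polarizer mount lying flat and screwed to the bench: grey SQUARE base plate 150 x 150 mm, 10 thick, with a dark plain window in its ring. Fixed. Origin on the ring's axis at the bench surface; z up. A white scale plate (138 mm wide, top at height 14 mm, marks every 10 degrees) lies on it, and on that turns a dark ring 100 mm in diameter, top at height 40 mm, with one straight radial lever.
- polarizer_ring (a joint): angle of the polarizer ring and its lever, rad, positive counter-clockwise seen from above; at 0 the lever points along the mount's own -x axis, at q it points along (-cos q, -sin q) in the mount's frame. Stops at -1.4 and +1.4. It turns about the vertical axis through the mount's origin; friction takes about 1.5 N at the lever and holds it where it is left, with no spring.
- polarizer_pointer (a point): point on the outer end of the polarizer lever, on its centre line, 95 mm from the axis, height 33 mm. The lever is an upright dark steel bar 10 mm thick that runs from the ring out to 95 mm from the axis, underside at height 22 mm, top at 44 mm, with a white line along its top.
- polarizer_mark (a point): point on the polarizer index tongue, 95 mm from the axis, height 15.5 mm. The tongue is a fixed flat black strip 6 mm wide that lies radially from 71 to 113 mm from the axis, top at height 15.5 mm: the lever passes 6 mm above it and the tongue then shows beyond the lever's end.
- iris: iris diaphragm mount lying flat and screwed to the bench: grey ROUND base 150 mm in diameter, 10 thick, with metal iris leaves in its ring. Fixed. Origin on the ring's axis at the bench surface; z up. A white scale plate (138 mm wide, top at height 14 mm, marks every 10 degrees) lies on it, and on that turns a dark ring 100 mm in diameter, top at height 40 mm, with one straight radial lever.
- iris_ring (a joint): angle of the iris ring and its lever, rad, positive counter-clockwise seen from above; at 0 the lever points along the mount's own -x axis, at q it points along (-cos q, -sin q) in the mount's frame. Stops at -1.4 and +1.4. It turns about the vertical axis through the mount's origin; friction takes about 1.5 N at the lever and holds it where it is left, with no spring.
- iris_pointer (a point): point on the outer end of the iris lever, on its centre line, 95 mm from the axis, height 33 mm. The lever is an upright dark steel bar 10 mm thick that runs from the ring out to 95 mm from the axis, underside at height 22 mm, top at 44 mm, with a white line along its top.
- iris_mark (a point): point on the iris index tongue, 95 mm from the axis, height 15.5 mm. The tongue is a fixed flat black strip 6 mm wide that lies radially from 71 to 113 mm from the axis, top at height 15.5 mm: the lever passes 6 mm above it and the tongue then shows beyond the lever's end.
- crucible: white crucible, 42 mm wide, 36 tall; loose bystander, origin at the centre of its underside.
- timer: flat square bench timer, 62 x 62 x 18 mm; loose bystander, origin at the centre of its underside.
- weighing_bottle: small glass weighing bottle, 37 mm wide, 51 tall; loose bystander, origin at the centre of its underside.
- film_roll: white roll with a hole, 52 mm wide, 50 tall; loose bystander, origin at the centre of its underside.
- vial_0: small glass vial with black cap, 23 mm wide, 46 tall; loose bystander, origin at the centre of its underside.
- petri_dish: clear petri dish, 68 mm wide, 14 tall; loose bystander, origin at the centre of its underside.
- white_bottle_small: white bottle with blue cap, 60 mm wide, 109 tall; loose bystander, origin at the centre of its underside.
Things that resemble listed ones, but are neither listed nor needed, are in the scene too. What is shaped like the polarizer but purple is not meant.

How it is judged:
By the outcome, as a careful person would: the job done as asked, in the order asked, and still so for the second after the job is handed in, with the robot touching nothing.
It also fails if it takes over 54 s, if anything falls off the work surface, if the arm or the gripper's body presses on something with over 40 N, if the wrist force passes 120 N, or if a joint passes its speed limit or range.

## Working session

There is one attempt and no reset: what is moved stays moved. The work goes in short steps, Python scripts to look and compute and a tool call to move; the robot and the scene stay as the last step left them, time stands still between calls to the robot, and variables do not carry over. Pictures are saved under pics/ and viewed, at most 10 in all, crops included, and the job is handed in when it is done.

Besides the shell and the picture viewer there is one more tool, called after ">>>" as name(argument=value, ...), one argument or row to a line, values as JSON. move_arm: Moves the arm, as the interface text tells. Its arguments: {"type":"object","properties":{"motion":{"type":"array"},"force":{"type":"number"}},"required":["motion"]}

```bash
mkdir -p pics; cat > h.py <<'E'
import numpy as np, cv2
from cell import bot, viewer, ticket
def grab(n,f):
    im=viewer.get_image(n); cv2.imwrite('pics/'+f+'.png',im['color'])
    np.savez('pics/'+f,**{k:np.array(v) for k,v in im.items()}); return im
def K(im):
    f=240/np.tan(np.radians(float(im['vfov']))/2); return np.array([[f,0,float(im['cx'])],[0,f,float(im['cy'])],[0,0,1]])
def px2w(f,pts,z):
    im=np.load('pics/'+f+'.npz'); n=cv2.undistortPoints(np.array(pts,float).reshape(-1,1,2),K(im),im['distortion']).reshape(-1,2)
    V=im['view']; R=V[:3,:3]; c=-R.T@V[:3,3]; d=np.c_[n,np.ones(len(n))]@R
    z=np.broadcast_to(z,len(n)); return c+d*((z-c[2])/d[:,2])[:,None]
def w2px(f,P):
    im=np.load('pics/'+f+'.npz'); V=im['view']
    return cv2.projectPoints(np.array(P,float),cv2.Rodrigues(V[:3,:3])[0],V[:3,3],K(im),im['distortion'])[0].reshape(-1,2)
E
python3 - <<'E'
from h import *
for n in ['scene','side','wrist']:
    im=grab(n,n+'0'); V=im['view']; print(n,(-V[:3,:3].T@V[:3,3]).round(),im['vfov'])
s=bot.read_state(); print(s['t'],s['eef_rot'],s['wrist_force'],s['finger_gap'])
E
```

```text
scene [-500. -937.  670.] 46.24468640645672
side [  621. -1548.   966.] 47.1222682350704
wrist [ 212. -512.  385.] 71.48762318845837
0.15 [[ 9.62490509e-01  2.71315302e-01 -1.67724591e-04]
 [ 2.71315350e-01 -9.62490222e-01  7.43654568e-04]
 [ 4.03315849e-05 -7.61266719e-04 -9.99999709e-01]] [ 0.14443038  0.07819207 -0.51050275] 1.0056267906111096
```

View pics/scene0.png

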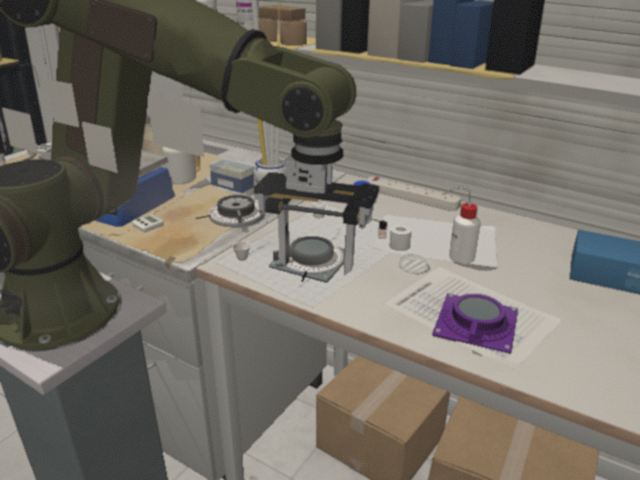

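View pics/side0.png

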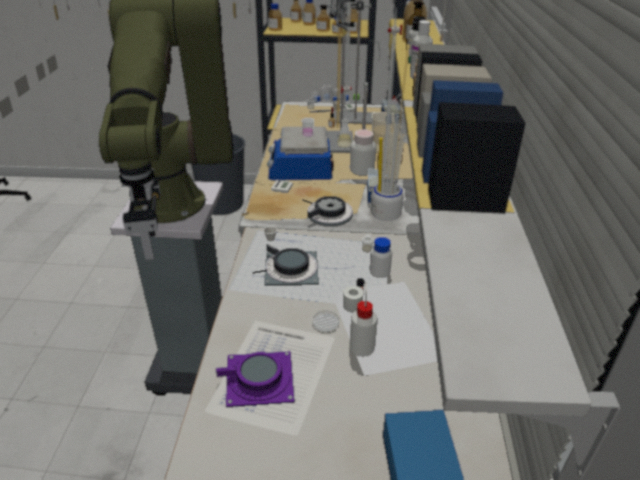

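Scene: the square grey polarizer is at (313,255), the round iris at (238,208), and the purple decoy at (478,318). In side view they are at (292,262), (330,208) and (260,375). Grey square means polarizer and round means iris; I'll confirm in an enlarged crop.

```bash
python3 - <<'E'
from h import *
print(px2w('side0',[[292,259],[330,205]],40), px2w('scene0',[[313,246],[238,203]],40))
a=cv2.imread('pics/side0.png')[180:300,230:390]; b=cv2.imread('pics/scene0.png')[180:300,190:350]
cv2.imwrite('pics/c0.png',np.vstack([cv2.resize(x,None,fx=2.5*1.0,fy=2.5,interpolation=cv2.INTER_CUBIC) for x in (a,b)]))
print(w2px('wrist0',px2w('side0',[[292,259],[330,205]],40)))
cv2.imwrite('pics/c1.png',np.hstack([cv2.resize(x,(400,300),interpolation=cv2.INTER_CUBIC) for x in (a,b)]))
E
```

```text
[[ 460.30197475 -330.14283072   40.        ]
 [ 549.32219643  -33.18326202   40.        ]] [[ 458.60750085 -327.61359012   40.        ]
 [ 547.66667082  -31.55087662   40.        ]]
[[ 183.69843683 -196.57727952]
 [-170.40311272 -446.01041303]]
```

View pics/c0.png

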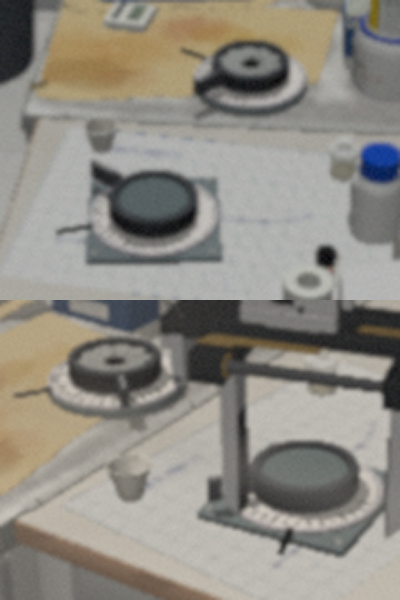

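View pics/wrist0.png

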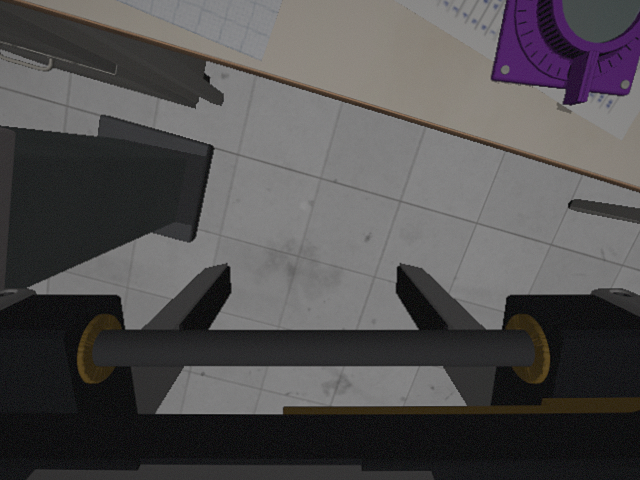

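Confirmed. The polarizer's lever points to about (272,250) in side view and its black tongue to (259,272). The iris' black tongue is near (305,201), with its lever near (312,214). Next I go above the polarizer with the fingers shut and look down at both.

>>> move_arm(
  motion=[
    {"x": 36,"y": -16,"claw": 0},
    {"x": 36,"y": -16,"claw": 0},
    {"x": 36,"y": -16,"claw": 0},
    {"x": 36,"y": -16,"claw": 0},
    {"x": 36,"y": -16,"claw": 0},
    {"x": 36,"y": -16,"claw": 0},
    {"x": 36,"y": -16,"claw": 0},
    {"x": 36,"y": -16,"claw": 0},
    {"claw": 0},
    {"claw": 0},
  ],
)

```text
schema error: expected keys wx, wy, wz, x, y, z, claw
```

```bash
python3 - <<'E'
from h import *
grab('wrist','w1'); s=bot.read_state(); print(s['t'],s['tcp_pos'],s['eef_rot'].round(3) if hasattr(s['eef_rot'],'round') else s['eef_rot'],s['finger_gap'])
E
```

```text
0.2 [ 149.19700244 -529.19138063  172.21198722] [[ 0.962  0.271 -0.   ]
 [ 0.271 -0.962  0.001]
 [ 0.    -0.001 -1.   ]] 1.0009925251426448
```

View pics/w1.png

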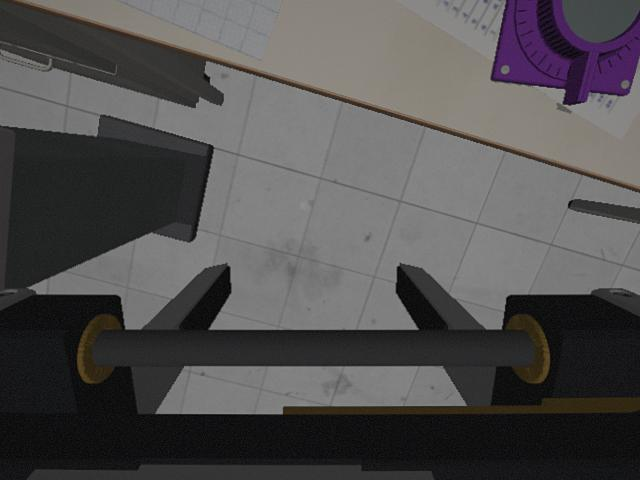

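The move was refused (all keys are required), so the view is unchanged.

>>> move_arm(
  motion=[
    {"wx": 0,"wy": 0,"wz": 0,"x": 36,"y": -16,"z": 0,"claw": 0},
    {"wx": 0,"wy": 0,"wz": 0,"x": 36,"y": -16,"z": 0,"claw": 0},
    {"wx": 0,"wy": 0,"wz": 0,"x": 36,"y": -16,"z": 0,"claw": 0},
    {"wx": 0,"wy": 0,"wz": 0,"x": 36,"y": -16,"z": 0,"claw": 0},
    {"wx": 0,"wy": 0,"wz": 0,"x": 36,"y": -16,"z": 0,"claw": 0},
    {"wx": 0,"wy": 0,"wz": 0,"x": 36,"y": -16,"z": 0,"claw": 0},
    {"wx": 0,"wy": 0,"wz": 0,"x": 36,"y": -16,"z": 0,"claw": 0},
    {"wx": 0,"wy": 0,"wz": 0,"x": 36,"y": -16,"z": 0,"claw": 0},
    {"wx": 0,"wy": 0,"wz": 0,"x": 0,"y": 0,"z": 0,"claw": 0},
    {"wx": 0,"wy": 0,"wz": 0,"x": 0,"y": 0,"z": 0,"claw": 0},
  ],
)

```text
t: 1.45
tcp_pos: [391.4, -328.2, 172.4]
eef_rot: [[0.962, 0.272, -0.0], [0.272, -0.962, 0.0], [-0.0, -0.0, -1.0]]
wrist_force: [-0.9, -0.8, 0.0]
finger_gap: 0.009
finger_force: 0.0
```

```bash
python3 - <<'E'
from h import *
im=grab('wrist','w1'); s=bot.read_state(); print(s['t'],s['tcp_pos'],s['finger_gap'])
print(im['view'],w2px('w1',[[460,-329,40],[548.5,-32,40]]))
E
```

```text
1.5 [ 391.16219186 -328.47313176  172.45874722] 0.005422196989880711
[[ 2.72052179e-01 -9.62282493e-01  1.22792891e-04 -4.22548183e+02]
 [-9.36689974e-01 -2.64787539e-01  2.29127589e-01  2.54929909e+02]
 [-2.20452954e-01 -6.24496788e-02 -9.73396390e-01  4.55385871e+02]
 [ 0.00000000e+00  0.00000000e+00  0.00000000e+00  1.00000000e+00]] [[332.14703637 159.12637307]
 [ 45.46865081 -27.92879235]]
```

View pics/w1.png

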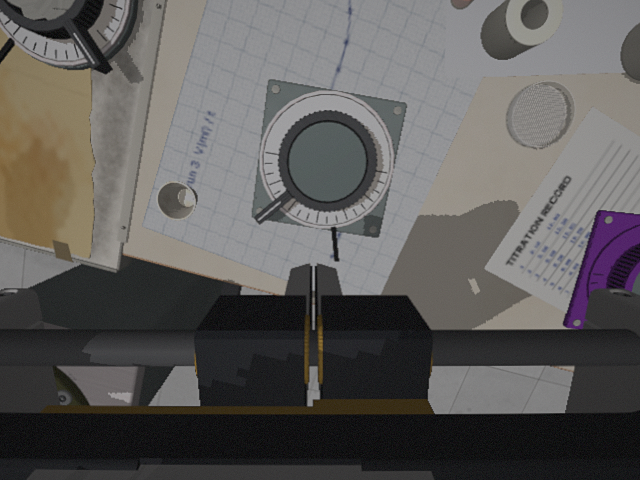

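The polarizer ring centre is at (327,160), the lever tip at about (258,219), and the tongue runs (334,228) to (336,260). The iris lever tip is at (105,70) and its tongue at (5,45), partly cut off. I'll enlarge the polarizer.

```bash
python3 - <<'E'
from h import *
a=cv2.imread('pics/w1.png')[120:270,240:400]
cv2.imwrite('pics/c2.png',cv2.resize(a,None,fx=4,fy=4,interpolation=cv2.INTER_CUBIC))
E
```

```text
(no output)
```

View pics/c2.png

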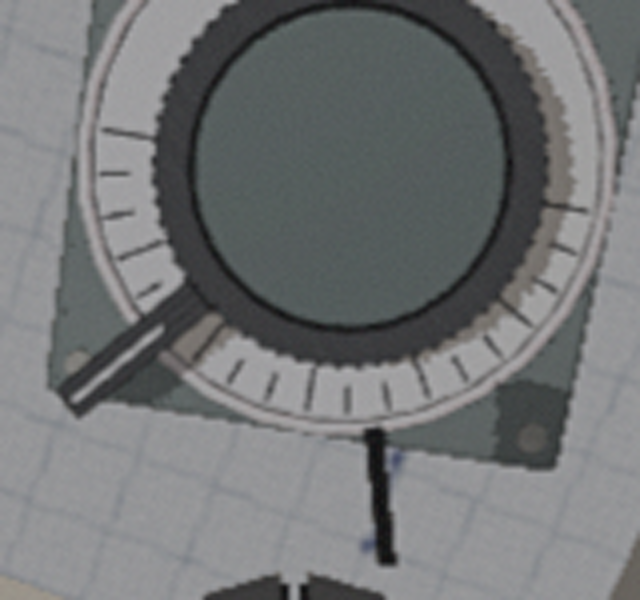

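```bash
python3 - <<'E'
from h import *
q=lambda c:[[240+(x-1.5)/4,120+(y-1.5)/4] for x,y in c]
ctr=px2w('w1',q([[352,166]]),40)[0]
lev=px2w('w1',q([[72,401],[80,398],[163,330]]),44); t=px2w('w1',q([[375,430],[388,563]]),15.5)
print(ctr,lev,t)
for p in [*lev,*t]:
    d=p-ctr; print(np.hypot(*d[:2]),np.degrees(np.arctan2(d[1],d[0])))
for a,b in [(lev[2],lev[1]),(t[0],t[1])]:
    d=b-a;print(np.degrees(np.arctan2(d[1],d[0])), np.cross(d[:2],(ctr-a)[:2])/np.hypot(*d[:2]))
E
```

```text
[ 456.87559398 -325.17035224   40.        ] [[ 380.10168823 -271.86005434   44.        ]
 [ 381.43256044 -273.67072113   44.        ]
 [ 404.37829617 -289.95240911   44.        ]] [[ 389.10542012 -352.90776844   15.5       ]
 [ 352.56467695 -367.71272779   15.5       ]]
93.467750941637 145.22464304854313
91.34474979266052 145.68140661465915
63.21605647127155 146.14421679770308
73.22677599362567 -157.74137783450922
112.65265700652792 -157.81230054363058
144.64149484510293 -1.6578056188879264
-157.9440267938465 -0.25899462644267<stdin>:9: DeprecationWarning: Arrays of 2-dimensional vectors are deprecated. Use arrays of 3-dimensional vectors instead. (deprecated in NumPy 2.0)
```

>>> move_arm(
  motion=[
    {"wx": 0,"wy": 0,"wz": 0.176,"x": 22,"y": -33,"z": 0,"claw": 0},
    {"wx": 0,"wy": 0,"wz": 0.176,"x": 15.5,"y": -36.4,"z": 0,"claw": 0},
    {"wx": 0,"wy": 0,"wz": 0.176,"x": 0,"y": 0,"z": 0,"claw": 0},
    {"wx": 0,"wy": 0,"wz": 0.176,"x": 0,"y": 0,"z": 0,"claw": 0},
    {"wx": 0,"wy": 0,"wz": 0.176,"x": 0,"y": 0,"z": 0,"claw": 0},
    {"wx": 0,"wy": 0,"wz": 0,"x": 0,"y": 0,"z": 36,"claw": 0},
    {"wx": 0,"wy": 0,"wz": 0,"x": 0,"y": 0,"z": 36,"claw": 0},
    {"wx": 0,"wy": 0,"wz": 0,"x": 0,"y": 0,"z": 36,"claw": 0},
    {"wx": 0,"wy": 0,"wz": 0,"x": 0,"y": 0,"z": 36,"claw": 0},
    {"wx": 0,"wy": 0,"wz": 0,"x": 0,"y": 0,"z": 0,"claw": 0},
  ],
)

```text
t: 2.75
tcp_pos: [414.1, -252.4, 26.9]
eef_rot: [[0.822, -0.57, -0.004], [-0.57, -0.822, 0.003], [-0.004, -0.0, -1.0]]
wrist_force: [-1.0, 0.1, 0.4]
finger_gap: 0.007
finger_force: 0.0
```

```bash
cat >> h.py <<'E'
def polar(ctr):
    s=bot.read_state(); p=np.array(s['tcp_pos']); R=np.array(s['eef_rot']); d=p[:2]-ctr
    yaw=np.degrees(np.arctan2(R[1,0],R[0,0])); print('t',s['t'],'tcp',p.round(1),'yaw',yaw.round(2),'F',np.round(s['wrist_force'],1))
    print('rho',np.hypot(*d).round(1),'ang',(np.degrees(np.arctan2(d[1],d[0]))%360).round(2),'in tool',(R.T[:2,:2]@d).round(1))
E
python3 -c "
from h import *
polar([457,-325])"
```

```text
t 2.75 tcp [ 414.1 -252.4   26.9] yaw -34.75 F [-1.   0.1  0.4]
rho 84.3 ang 120.6 in tool [-76.7 -35.2]
```

>>> move_arm(
  motion=[
    {"wx": 0,"wy": 0,"wz": 0,"x": 0,"y": 9,"z": 0,"claw": 0},
    {"wx": 0,"wy": 0,"wz": 0,"x": 0,"y": 9,"z": 0,"claw": 0},
    {"wx": 0,"wy": 0,"wz": -0.105,"x": -1.4,"y": 8,"z": 0,"claw": 0},
    {"wx": 0,"wy": 0,"wz": -0.105,"x": -1.4,"y": 8,"z": 0,"claw": 0},
    {"wx": 0,"wy": 0,"wz": -0.105,"x": -1.4,"y": 8,"z": 0,"claw": 0},
    {"wx": 0,"wy": 0,"wz": -0.105,"x": -1.4,"y": 8,"z": 0,"claw": 0},
    {"wx": 0,"wy": 0,"wz": -0.105,"x": -1.4,"y": 8,"z": 0,"claw": 0},
    {"wx": 0,"wy": 0,"wz": -0.105,"x": -1.4,"y": 8,"z": 0,"claw": 0},
    {"wx": 0,"wy": 0,"wz": -0.105,"x": -1.4,"y": 8,"z": 0,"claw": 0},
    {"wx": 0,"wy": 0,"wz": -0.105,"x": -1.4,"y": 8,"z": 0,"claw": 0},
    {"wx": 0,"wy": 0,"wz": 0,"x": 0,"y": 0,"z": 0,"claw": 0},
  ],
)

```text
t: 4.12
tcp_pos: [380.2, -326.2, 29.5]
eef_rot: [[0.973, 0.231, 0.001], [0.231, -0.973, -0.001], [0.001, 0.001, -1.0]]
wrist_force: [0.9, -0.2, -0.1]
finger_gap: 0.005
finger_force: 0.0
```

```bash
python3 -c "
from h import *
polar([457,-325])
grab('wrist','w2');grab('scene','s2');grab('side','d2')
print(w2px('w2',[[457,-325,40],[352,-367,15.5]]))
a=cv2.imread('pics/w2.png');b=cv2.imread('pics/d2.png')[220:310,230:350];c=cv2.imread('pics/s2.png')[210:300,250:370]
cv2.imwrite('pics/c3.png',np.hstack([cv2.resize(a,(480,360)),np.vstack([cv2.resize(x,(240,180),interpolation=cv2.INTER_CUBIC) for x in (b,c)])]))
"
```

```text
t 4.125 tcp [ 380.2 -326.2   29.5] yaw 13.36 F [ 0.9 -0.2 -0.1]
rho 76.8 ang 180.91 in tool [-75.  -16.6]
[[341.17986285 142.58049565]
 [358.04871139 303.1597408 ]]
```

View pics/c3.png

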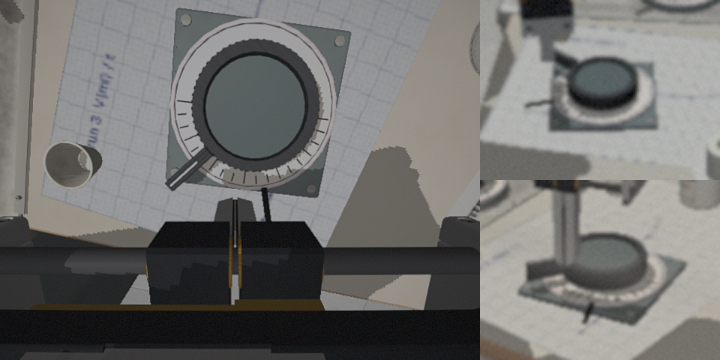

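```bash
python3 -c "
from h import *
P=[[380.2,-326.2,29.5],[457-95*.822,-325+95*.569,44],[457-41*1.2,-325+28.5*1.2,44],[457-95*.926,-325-95*.377,15.5]]
for v in ['w2','s2','d2']: print(v,w2px(v,P).round())
a=cv2.imread('pics/w2.png')[100:340,190:430];b=cv2.imread('pics/d2.png')[220:280,240:300];c=cv2.imread('pics/s2.png')[200:290,260:350]
cv2.imwrite('pics/c4.png',np.hstack([cv2.resize(a,(480,480)),np.vstack([cv2.resize(x,(300,240),interpolation=cv2.INTER_CUBIC) for x in (b,c)])]))
"
```

```text
w2 [[313. 260.]
 [225. 249.]
 [266. 211.]
 [356. 280.]]
s2 [[293. 264.]
 [273. 252.]
 [287. 249.]
 [304. 276.]]
d2 [[264. 260.]
 [266. 244.]
 [275. 249.]
 [258. 271.]]
```

View pics/c4.png

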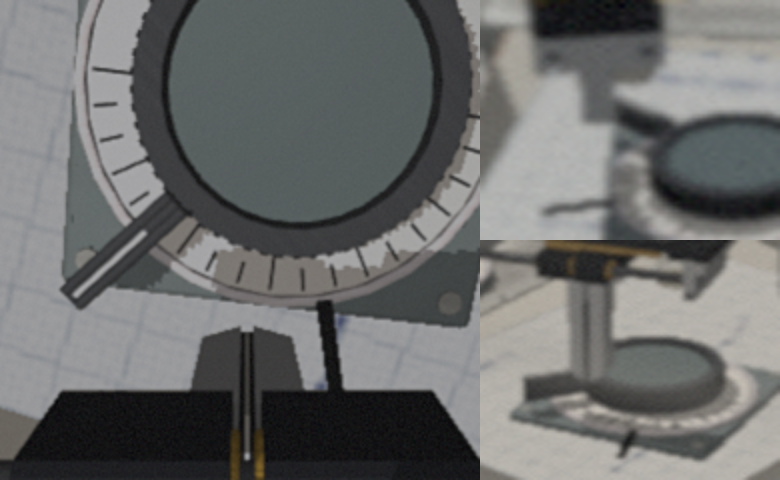

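The lever has not moved: the finger ends show about 10 px higher than the TCP projects in both fixed views, so they passed over it. I'll triangulate the real tip height.

```bash
python3 -c "
from h import *
for dz in (0,10,15,20,25): print(dz,w2px('s2',[[380.2,-326.2,29.5+dz]]).round(1),w2px('d2',[[380.2,-326.2,29.5+dz]]).round(1))
a=cv2.imread('pics/s2.png')[200:290,260:340];b=cv2.imread('pics/d2.png')[220:280,240:290]
for n,x in (('s',cv2.imread('pics/s2.png')[238:274,293]),('d',cv2.imread('pics/d2.png')[236:272,263])): print(n,x.mean(1).round().astype(int))
im=cv2.imread('pics/scene0.png'); print('open fingertips predicted',w2px('scene0',[[149.2+ .2713*k*47,-529.3-.9625*k*47,172.5] for k in(-1,1)]))
"
```

```text
0 [[293.3 264.3]] [[264.  259.7]]
10 [[293.3 260.4]] [[263.8 256.9]]
15 [[293.3 258.5]] [[263.7 255.5]]
20 [[293.2 256.5]] [[263.6 254. ]]
25 [[293.2 254.5]] [[263.5 252.6]]
s [109 112 113 112 111 113 111 112 115 113 114 114 114 112 101  83  68  62
  60  58  64  78  97 122 156 172 151 125 115 116 119 117 103  85  82 104]
d [ 94  95  93  95  95  92  95  93  92  95  95  94  96  99 119 154 172 177
 175 175 176 179 179 177 175 177 178 179 178 175 175 179 172 153 104 104]
open fingertips predicted [[287.81341645 280.36392934]
 [343.39039886 289.89395627]]
```

The real finger ends are about 31 mm above the reported TCP. I'll go back to the start side, lower step by step and check the tip height.

>>> move_arm(
  motion=[
    {"wx": 0,"wy": 0,"wz": 0,"x": 25,"y": -32,"z": -5,"claw": 0},
    {"wx": 0,"wy": 0,"wz": 0.168,"x": 25,"y": -32,"z": 0,"claw": 0},
    {"wx": 0,"wy": 0,"wz": 0.168,"x": 0,"y": 0,"z": 0,"claw": 0},
    {"wx": 0,"wy": 0,"wz": 0.168,"x": 0,"y": 0,"z": 0,"claw": 0},
    {"wx": 0,"wy": 0,"wz": 0.168,"x": 0,"y": 0,"z": 0,"claw": 0},
    {"wx": 0,"wy": 0,"wz": 0.168,"x": 0,"y": 0,"z": 15,"claw": 0},
    {"wx": 0,"wy": 0,"wz": 0,"x": 0,"y": 0,"z": 10,"claw": 0},
    {"wx": 0,"wy": 0,"wz": 0,"x": 0,"y": 0,"z": 6,"claw": 0},
    {"wx": 0,"wy": 0,"wz": 0,"x": 0,"y": 0,"z": 0,"claw": 0},
  ],
)

```text
t: 5.4
tcp_pos: [413.9, -251.2, 2.3]
eef_rot: [[0.823, -0.567, -0.0], [-0.567, -0.823, 0.0], [-0.001, -0.0, -1.0]]
wrist_force: [0.4, -0.2, -0.5]
finger_gap: 0.003
finger_force: 0.0
```

```bash
python3 -c "
from h import *
polar([457,-325]); grab('scene','s3');grab('side','d3')
p=bot.read_state()['tcp_pos']
for v,w in (('s3',30),('d3',30)):
    print(v,w2px(v,[p+np.array([0,0,k]) for k in (0,25,35)]).round(1))
a=cv2.imread('pics/s3.png')[205:295,240:340];b=cv2.imread('pics/d3.png')[205:295,230:330]
cv2.imwrite('pics/c5.png',np.hstack([cv2.resize(x,(400,360),interpolation=cv2.INTER_CUBIC) for x in (a,b)]))
"
```

```text
t 5.4 tcp [ 413.9 -251.2    2.3] yaw -34.57 F [ 0.4 -0.2 -0.5]
rho 85.5 ang 120.27 in tool [-77.4 -36.3]
s3 [[275.3 258.8]
 [275.1 249.6]
 [274.9 245.8]]
d3 [[279.8 252.3]
 [279.5 245.4]
 [279.4 242.6]]
```

View pics/c5.png

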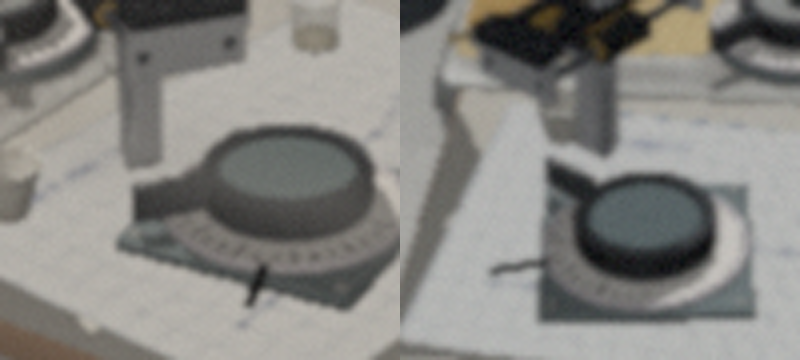

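The finger end is now at about (275,246) in scene and (281,244) in side, so about z 33. It is beside the lever, on the far side from the tongue and overlapping it in height. I'll lower 5 mm more and push.

>>> move_arm(
  motion=[
    {"wx": 0,"wy": 0,"wz": 0,"x": 1,"y": 9,"z": 5,"claw": 0},
    {"wx": 0,"wy": 0,"wz": 0,"x": 0,"y": 10,"z": 0,"claw": 0},
    {"wx": 0,"wy": 0,"wz": -0.105,"x": -1.4,"y": 8,"z": 0,"claw": 0},
    {"wx": 0,"wy": 0,"wz": -0.105,"x": -1.4,"y": 8,"z": 0,"claw": 0},
    {"wx": 0,"wy": 0,"wz": -0.105,"x": -1.4,"y": 8,"z": 0,"claw": 0},
  ],
)

```text
t: 6.12
tcp_pos: [388.4, -287.0, -2.5]
eef_rot: [[0.959, -0.283, -0.0], [-0.283, -0.959, 0.0], [-0.0, -0.0, -1.0]]
wrist_force: [1.7, 2.0, -0.8]
finger_gap: 0.003
finger_force: 1.0
```

```bash
cat >> h.py <<'E'
def prof(f,ctr,z,r0,r1,angs):
    g=cv2.cvtColor(cv2.imread('pics/'+f+'.png'),cv2.COLOR_BGR2GRAY); r=np.linspace(r0,r1,25); a=np.radians(angs)[:,None]
    P=np.stack([ctr[0]+r*np.cos(a),ctr[1]+r*np.sin(a),np.full((len(angs),25),z)],-1)
    uv=w2px(f,P.reshape(-1,3)).reshape(len(angs),25,2).astype(np.float32)
    return cv2.remap(g,uv[...,0],uv[...,1],cv2.INTER_LINEAR).mean(1)
def show(f,ctr,lev,ton,w=16):
    for n,z,r0,r1,c in (('lever',44,74,92,lev),('tongue',15.5,98,111,ton)):
        A=np.arange(c-w,c+w+.1,1.); p=prof(f,ctr,z,r0,r1,A); print(n,int(A[0]),p.round().astype(int).tolist())
E
python3 -c "
from h import *
c=[457,-325]
polar(c); grab('wrist','w3'); show('w1',c,145,202); show('w3',c,160,202,25)"
```

```text
t 6.125 tcp [ 388.4 -287.    -2.5] yaw -16.45 F [ 1.7  2.  -0.8]
rho 78.5 ang 151.0 in tool [-76.6 -17. ]
lever 129 [127, 125, 123, 119, 115, 114, 112, 109, 105, 101, 101, 108, 105, 68, 57, 62, 129, 117, 58, 60, 83, 97, 104, 107, 111, 116, 121, 125, 129, 133, 137, 138, 140]
tongue 186 [143, 146, 148, 148, 148, 148, 148, 148, 149, 148, 147, 148, 142, 132, 118, 44, 23, 48, 135, 152, 150, 149, 150, 150, 149, 149, 149, 149, 147, 145, 144, 145, 147]
lever 135 [118, 105, 93, 83, 78, 74, 72, 56, 49, 48, 47, 45, 45, 43, 42, 37, 46, 44, 53, 49, 54, 38, 38, 38, 37, 37, 37, 34, 27, 59, 39, 28, 28, 69, 77, 75, 77, 81, 81, 84, 86, 87, 91, 94, 97, 100, 103, 106, 110, 112, 116]
tongue 177 [19, 16, 19, 18, 20, 25, 31, 36, 44, 50, 58, 108, 158, 156, 156, 155, 156, 156, 155, 155, 152, 141, 134, 137, 28, 23, 17, 154, 153, 154, 156, 156, 155, 155, 154, 155, 154, 153, 152, 153, 155, 154, 154, 153, 155, 155, 154, 154, 155, 156, 155]
```

The lever is moving (164°, contact force about 2.6 N), and the tongue is at 202.1°. I continue.

>>> move_arm(
  motion=[
    {"wx": 0,"wy": 0,"wz": -0.105,"x": -1.4,"y": 8,"z": 0,"claw": 0},
    {"wx": 0,"wy": 0,"wz": -0.105,"x": -1.4,"y": 8,"z": 0,"claw": 0},
    {"wx": 0,"wy": 0,"wz": -0.105,"x": -1.4,"y": 8,"z": 0,"claw": 0},
    {"wx": 0,"wy": 0,"wz": -0.105,"x": -1.4,"y": 8,"z": 0,"claw": 0},
    {"wx": 0,"wy": 0,"wz": -0.105,"x": -1.4,"y": 8,"z": 0,"claw": 0},
    {"wx": 0,"wy": 0,"wz": 0,"x": 0,"y": 0,"z": 0,"claw": 0},
  ],
)

```text
t: 6.92
tcp_pos: [378.5, -325.9, -2.5]
eef_rot: [[0.973, 0.23, -0.0], [0.23, -0.973, -0.0], [-0.0, 0.0, -1.0]]
wrist_force: [-0.3, -0.9, -0.4]
finger_gap: 0.004
finger_force: 0.0
```

```bash
python3 -c "
from h import *
c=[457,-325]
polar(c); grab('wrist','w4'); show('w4',c,194,202,12)
A=np.arange(190,206,.5); print(prof('w4',c,44,74,92,A).round().astype(int)); print(prof('w4',c,15.5,98,111,A).round().astype(int))"
```

```text
t 6.925 tcp [ 378.5 -325.9   -2.5] yaw 13.3 F [-0.3 -0.9 -0.4]
rho 78.5 ang 180.63 in tool [-76.5 -17.2]
lever 182 [41, 44, 58, 42, 39, 38, 38, 37, 38, 35, 30, 31, 63, 34, 30, 30, 55, 20, 21, 18, 72, 83, 85, 89, 91]
tongue 190 [19, 20, 19, 19, 18, 18, 19, 19, 20, 19, 19, 18, 19, 17, 19, 19, 18, 19, 19, 18, 21, 21, 28, 34, 40]
[38 37 35 34 30 27 31 50 63 55 34 28 30 29 30 51 55 26 20 20 21 19 18 36
 72 82 83 85 85 87 89 90]
[19 19 20 19 19 19 19 19 18 19 18 18 19 19 19 20 20 18 19 18 19 20 18 19
 19 18 17 19 19 18 19 18]
```

>>> move_arm(
  motion=[
    {"wx": 0,"wy": 0,"wz": -0.07,"x": -1.0,"y": 5.4,"z": 0,"claw": 0},
    {"wx": 0,"wy": 0,"wz": -0.035,"x": -0.5,"y": 2.7,"z": 0,"claw": 0},
    {"wx": 0,"wy": 0,"wz": -0.026,"x": -0.4,"y": 2.0,"z": 0,"claw": 0},
    {"wx": 0,"wy": 0,"wz": 0,"x": 0,"y": 0,"z": 0,"claw": 0},
    {"wx": 0,"wy": 0,"wz": 0,"x": 0,"y": 0,"z": 0,"claw": 0},
  ],
)

```text
t: 7.6
tcp_pos: [379.8, -335.5, -2.5]
eef_rot: [[0.934, 0.357, 0.0], [0.357, -0.934, -0.0], [0.0, 0.0, -1.0]]
wrist_force: [-1.2, 1.3, -0.1]
finger_gap: 0.003
finger_force: 0.4
```

```bash
python3 -c "
from h import *
c=[457,-325]
polar(c); grab('wrist','w5')
A=np.arange(196,210,.5); print(prof('w5',c,44,74,92,A).round().astype(int))"
```

```text
t 7.6 tcp [ 379.8 -335.5   -2.5] yaw 20.89 F [-1.2  1.3 -0.1]
rho 78.0 ang 187.75 in tool [-75.9 -17.7]
[36 36 36 35 35 33 29 26 41 56 55 38 26 28 28 25 34 63 73 72 73 73 74 73
 74 75 75 76]
```

>>> move_arm(
  motion=[
    {"wx": 0,"wy": 0,"wz": 0,"x": 0,"y": -20,"z": 0,"claw": 0},
    {"wx": 0,"wy": 0,"wz": 0,"x": 0,"y": 0,"z": -50,"claw": 0},
    {"wx": 0,"wy": 0,"wz": 0,"x": 0,"y": 0,"z": -50,"claw": 0},
    {"wx": 0,"wy": 0,"wz": 0,"x": 0,"y": 0,"z": -50,"claw": 0},
    {"wx": 0,"wy": 0,"wz": 0,"x": 0,"y": 0,"z": 0,"claw": 0},
  ],
)

```text
t: 8.28
tcp_pos: [374.0, -318.1, 151.2]
eef_rot: [[0.934, 0.357, 0.005], [0.357, -0.934, -0.005], [0.003, 0.007, -1.0]]
wrist_force: [0.9, -0.3, -0.9]
finger_gap: 0.005
finger_force: 0.0
```

```bash
cat >> h.py <<'E'
def circ(f,c0,z=14,R=69):
    # refine axis: maximise brightness step across the edge of the white plate
    from scipy.optimize import minimize
    A=np.arange(0,360,3.)
    def cost(c):
        i=prof(f,c,z,R-4,R-1,A); o=prof(f,c,z,R+1,R+4,A); return -np.clip(i-o,-40,40).mean()
    from itertools import product
    best=min(((cost([c0[0]+a,c0[1]+b]),c0[0]+a,c0[1]+b) for a,b in product(np.arange(-10,10.1,1),repeat=2)))
    return minimize(cost,best[1:],method='Nelder-Mead').x, best[0]
def fine(f,c,lev,ton):
    for n,z,r,a,s in (('lev-white',44,(74,92),lev,1),('lev-in',44,(60,76),lev,1),('tongue',15.5,(98,111),ton,-1)):
        A=np.arange(a-8,a+8,.1); p=prof(f,c,z,*r,A)*s; k=np.abs(A-A[(p if s<0 else np.where(abs(A-a)<2.2,p,-99)).argmax()])<(2.5 if s<0 else 1.3)
        w=p[k]-p[k].min(); print(n,((A[k]*w).sum()/w.sum()).round(2),end='  ')
    print()
E
python3 -c "
from h import *
c=[457,-325]
polar(c); grab('wrist','w6')
for f in('w1','w6'): print(circ(f,c))
show('w6',c,202,202,8); fine('w6',c,201,202)
c6=circ('w6',c)[0]; fine('w6',c6,201,202); fine('w1',c,145,202)"
```

```text
t 8.275 tcp [ 374.  -318.1  151.2] yaw 20.93 F [ 0.9 -0.3 -0.9]
rho 83.3 ang 175.26 in tool [-75.1 -36.1]
(array([ 453.47319029, -327.57366233]), np.float64(-20.016000000000002))
(array([ 453.02384776, -327.13140192]), np.float64(-19.449333333333335))
lever 194 [151, 152, 116, 44, 40, 44, 85, 104, 48, 44, 111, 144, 145, 144, 141, 136, 136]
tongue 194 [149, 149, 150, 147, 138, 118, 84, 35, 38, 55, 99, 112, 149, 152, 151, 151, 151]
lev-white 200.64  lev-in 200.58  tongue 201.67  
lev-white 200.25  lev-in 200.09  tongue 201.58  
lev-white 145.41  lev-in 145.53  tongue 201.89
```

The lever is 1.2° short of the tongue. I go back in and nudge it.

>>> move_arm(
  motion=[
    {"wx": 0,"wy": 0,"wz": 0,"x": 0,"y": 0,"z": 55,"claw": 0},
    {"wx": 0,"wy": 0,"wz": 0,"x": 0,"y": 0,"z": 55,"claw": 0},
    {"wx": 0,"wy": 0,"wz": 0,"x": 0,"y": 0,"z": 43.5,"claw": 0},
    {"wx": 0,"wy": 0,"wz": 0,"x": -1.2,"y": 8,"z": 0,"claw": 0},
    {"wx": 0,"wy": 0,"wz": 0,"x": 0,"y": 7,"z": 0,"claw": 0},
    {"wx": 0,"wy": 0,"wz": 0,"x": 0,"y": 2.8,"z": 0,"claw": 0},
    {"wx": 0,"wy": 0,"wz": 0,"x": 0,"y": 1,"z": 0,"claw": 0},
    {"wx": 0,"wy": 0,"wz": 0,"x": 0,"y": 1,"z": 0,"claw": 0},
    {"wx": 0,"wy": 0,"wz": 0,"x": 0,"y": 0,"z": 0,"claw": 0},
    {"wx": 0,"wy": 0,"wz": 0,"x": 0,"y": 0,"z": 0,"claw": 0},
  ],
)

```text
t: 9.57
tcp_pos: [378.6, -335.8, -5.9]
eef_rot: [[0.934, 0.358, 0.0], [0.358, -0.934, -0.0], [0.0, 0.0, -1.0]]
wrist_force: [0.1, -0.2, 0.0]
finger_gap: 0.006
finger_force: 0.0
```

```bash
python3 -c "
from h import *
polar([457,-325])"
```

```text
t 9.575 tcp [ 378.6 -335.8   -5.9] yaw 20.96 F [ 0.1 -0.2  0. ]
rho 79.2 ang 187.82 in tool [-77.1 -18. ]
```

>>> move_arm(
  motion=[
    {"wx": 0,"wy": 0,"wz": 0,"x": 0,"y": -20,"z": 0,"claw": 0},
    {"wx": 0,"wy": 0,"wz": 0,"x": 0,"y": 0,"z": -50,"claw": 0},
    {"wx": 0,"wy": 0,"wz": 0,"x": 0,"y": 0,"z": -50,"claw": 0},
    {"wx": 0,"wy": 0,"wz": 0,"x": 0,"y": 0,"z": -50,"claw": 0},
    {"wx": 0,"wy": 0,"wz": 0,"x": 0,"y": 20,"z": -20,"claw": 0},
    {"wx": 0,"wy": 0,"wz": 0,"x": 0,"y": 20,"z": 0,"claw": 0},
    {"wx": 0,"wy": 0,"wz": 0,"x": 0,"y": 0,"z": 0,"claw": 0},
    {"wx": 0,"wy": 0,"wz": 0,"x": 0,"y": 0,"z": 0,"claw": 0},
  ],
)

```text
t: 10.58
tcp_pos: [385.4, -353.9, 163.6]
eef_rot: [[0.934, 0.358, -0.001], [0.358, -0.934, 0.001], [-0.0, -0.001, -1.0]]
wrist_force: [-0.0, -0.1, -0.0]
finger_gap: 0.006
finger_force: 0.0
```

```bash
python3 -c "
from h import *
c=[457,-325]
polar(c); grab('wrist','w7')
show('w7',c,202,202,8); fine('w7',c,202,202); fine('w7',[455,-326.],202,202)"
```

```text
t 10.575 tcp [ 385.4 -353.9  163.6] yaw 20.96 F [-0.  -0.1 -0. ]
rho 77.2 ang 201.95 in tool [-77.2   1.3]
lever 194 [149, 149, 148, 130, 82, 53, 104, 140, 70, 54, 99, 132, 127, 129, 135, 139, 137]
tongue 194 [148, 148, 147, 149, 132, 101, 102, 63, 36, 56, 144, 150, 148, 149, 149, 149, 150]
lev-white 200.82  lev-in 200.65  tongue 201.83  
lev-white 200.69  lev-in 200.5  tongue 201.73
```

The lever has not moved and still needs about 1.1°. I'll repeat, going 1.8 mm further.

>>> move_arm(
  motion=[
    {"wx": 0,"wy": 0,"wz": 0,"x": 0.5,"y": -20,"z": 0,"claw": 0},
    {"wx": 0,"wy": 0,"wz": 0,"x": 0,"y": -19.3,"z": 20,"claw": 0},
    {"wx": 0,"wy": 0,"wz": 0,"x": 0,"y": 0,"z": 50,"claw": 0},
    {"wx": 0,"wy": 0,"wz": 0,"x": 0,"y": 0,"z": 50,"claw": 0},
    {"wx": 0,"wy": 0,"wz": 0,"x": 0,"y": 0,"z": 46,"claw": 0},
    {"wx": 0,"wy": 0,"wz": 0,"x": 0,"y": 8,"z": 0,"claw": 0},
    {"wx": 0,"wy": 0,"wz": 0,"x": 0,"y": 8,"z": 0,"claw": 0},
    {"wx": 0,"wy": 0,"wz": 0,"x": 0,"y": 3,"z": 0,"claw": 0},
    {"wx": 0,"wy": 0,"wz": 0,"x": 0,"y": 1,"z": 0,"claw": 0},
    {"wx": 0,"wy": 0,"wz": 0,"x": 0,"y": 1,"z": 0,"claw": 0},
    {"wx": 0,"wy": 0,"wz": 0,"x": 0,"y": 0.8,"z": 0,"claw": 0},
    {"wx": 0,"wy": 0,"wz": 0,"x": 0,"y": 0,"z": 0,"claw": 0},
    {"wx": 0,"wy": 0,"wz": 0,"x": 0,"y": 0,"z": 0,"claw": 0},
  ],
)

```text
t: 12.25
tcp_pos: [379.9, -338.0, -2.0]
eef_rot: [[0.934, 0.358, 0.0], [0.358, -0.934, -0.0], [0.0, 0.0, -1.0]]
wrist_force: [0.1, 1.2, 0.4]
finger_gap: 0.005
finger_force: 0.5
```

```bash
python3 -c "
from h import *
c=[457,-325]
polar(c); grab('wrist','w8')
A=np.arange(198,206,.5); print(prof('w8',c,44,74,92,A).round().astype(int))"
```

```text
t 12.25 tcp [ 379.9 -338.    -2. ] yaw 20.96 F [0.1 1.2 0.4]
rho 78.2 ang 189.56 in tool [-76.6 -15.4]
[39 38 38 37 36 33 29 29 46 63 59 38 28 30 29 29]
```

>>> move_arm(
  motion=[
    {"wx": 0,"wy": 0,"wz": 0,"x": 0,"y": -20,"z": 0,"claw": 0},
    {"wx": 0,"wy": 0,"wz": 0,"x": 0,"y": 0,"z": -50,"claw": 0},
    {"wx": 0,"wy": 0,"wz": 0,"x": 0,"y": 0,"z": -50,"claw": 0},
    {"wx": 0,"wy": 0,"wz": 0,"x": 0,"y": 18,"z": -50,"claw": 0},
    {"wx": 0,"wy": 0,"wz": 0,"x": 0,"y": 20,"z": -20,"claw": 0},
    {"wx": 0,"wy": 0,"wz": 0,"x": 0,"y": 0,"z": 0,"claw": 0},
    {"wx": 0,"wy": 0,"wz": 0,"x": 0,"y": 0,"z": 0,"claw": 0},
  ],
)

```text
t: 13.18
tcp_pos: [385.8, -353.9, 166.6]
eef_rot: [[0.934, 0.358, -0.001], [0.358, -0.934, 0.002], [-0.001, -0.002, -1.0]]
wrist_force: [-0.3, -0.2, -0.0]
finger_gap: 0.004
finger_force: 0.0
```

```bash
python3 -c "
from h import *
c=[457,-325]
polar(c); grab('wrist','w9')
show('w9',c,202,202,8); fine('w9',c,202,202); fine('w9',[455,-326.],202,202)
A=np.arange(198,206,.5); print(prof('w9',c,44,74,92,A).round().astype(int)); print(prof('w9',c,15.5,99,111,A).round().astype(int))
"
```

```text
t 13.175 tcp [ 385.8 -353.9  166.6] yaw 20.96 F [-0.3 -0.2 -0. ]
rho 76.9 ang 202.11 in tool [-76.9   1.5]
lever 194 [148, 148, 148, 149, 150, 128, 64, 54, 112, 131, 62, 54, 91, 128, 135, 138, 138]
tongue 194 [148, 148, 147, 147, 146, 132, 103, 45, 47, 68, 111, 116, 145, 149, 149, 149, 149]
lev-white 202.64  lev-in 202.61  tongue 201.71  
lev-white 202.53  lev-in 202.47  tongue 201.8  
[150 146 128  91  64  54  54  76 112 139 131  96  62  54  54  65]
[145 140 132 121 105  81  45  38  42  50  63  92 115 118 120 134]
```

The lever is at 202.6° against the tongue at 201.9°, a slight overshoot. I nudge it back from the other side.

>>> move_arm(
  motion=[
    {"wx": 0,"wy": 0,"wz": 0,"x": 0,"y": 35,"z": 0,"claw": 0},
    {"wx": 0,"wy": 0,"wz": 0,"x": 0,"y": 0,"z": 60,"claw": 0},
    {"wx": 0,"wy": 0,"wz": 0,"x": 0,"y": 0,"z": 60,"claw": 0},
    {"wx": 0,"wy": 0,"wz": 0,"x": 0,"y": 0,"z": 48.5,"claw": 0},
    {"wx": 0,"wy": 0,"wz": 0,"x": 0,"y": -8,"z": 0,"claw": 0},
    {"wx": 0,"wy": 0,"wz": 0,"x": 0,"y": -6,"z": 0,"claw": 0},
    {"wx": 0,"wy": 0,"wz": 0,"x": 0,"y": -2,"z": 0,"claw": 0},
    {"wx": 0,"wy": 0,"wz": 0,"x": 0,"y": -1,"z": 0,"claw": 0},
    {"wx": 0,"wy": 0,"wz": 0,"x": 0,"y": 0,"z": 0,"claw": 0},
    {"wx": 0,"wy": 0,"wz": 0,"x": 0,"y": 0,"z": 0,"claw": 0},
  ],
)

```text
t: 14.48
tcp_pos: [392.9, -371.8, -0.2]
eef_rot: [[0.934, 0.358, 0.0], [0.358, -0.934, -0.0], [0.0, 0.0, -1.0]]
wrist_force: [0.2, 0.6, -0.2]
finger_gap: 0.006
finger_force: 0.0
```

```bash
python3 -c "
from h import *
c=[457,-325]
polar(c); grab('wrist','w10')
A=np.arange(198,206,.5); print(prof('w10',c,44,74,92,A).round().astype(int))"
```

```text
t 14.475 tcp [ 3.929e+02 -3.718e+02 -2.000e-01] yaw 20.95 F [ 0.2  0.6 -0.2]
rho 79.4 ang 216.1 in tool [-76.6  20.7]
[84 84 68 37 28 30 29 33 56 69 58 32 28 30 33 35]
```

>>> move_arm(
  motion=[
    {"wx": 0,"wy": 0,"wz": 0,"x": 0,"y": -0.7,"z": 0,"claw": 0},
    {"wx": 0,"wy": 0,"wz": 0,"x": 0,"y": -0.6,"z": 0,"claw": 0},
    {"wx": 0,"wy": 0,"wz": 0,"x": 0,"y": -0.5,"z": 0,"claw": 0},
    {"wx": 0,"wy": 0,"wz": 0,"x": 0,"y": 0,"z": 0,"claw": 0},
    {"wx": 0,"wy": 0,"wz": 0,"x": 0,"y": 0,"z": 0,"claw": 0},
  ],
)

```text
t: 15.15
tcp_pos: [392.1, -370.0, -0.5]
eef_rot: [[0.934, 0.358, -0.0], [0.358, -0.934, -0.0], [-0.0, 0.0, -1.0]]
wrist_force: [-0.2, -1.1, 0.2]
finger_gap: 0.005
finger_force: 0.7
```

```bash
python3 -c "
from h import *
c=[457,-325]
polar(c); grab('wrist','w11')
A=np.arange(198,206,.5); print(prof('w11',c,44,74,92,A).round().astype(int));fine('w10',c,202,202);fine('w11',c,202,202)"
```

```text
t 15.15 tcp [ 392.1 -370.    -0.5] yaw 20.96 F [-0.2 -1.1  0.2]
rho 78.9 ang 214.73 in tool [-76.7  18.8]
[82 64 35 28 31 28 33 57 68 57 31 29 35 37 38 40]
lev-white 202.51  lev-in 202.45  tongue 207.61  
lev-white 201.98  lev-in 201.92  tongue 205.46
```

The lever is at 202.0°, on the tongue. I retreat and move on to look at the iris.

>>> move_arm(
  motion=[
    {"wx": 0,"wy": 0,"wz": 0,"x": 0,"y": 18,"z": 0,"claw": 0},
    {"wx": 0,"wy": 0,"wz": 0,"x": 0,"y": 0,"z": -60,"claw": 0},
    {"wx": 0,"wy": 0,"wz": 0,"x": 0,"y": 0,"z": -60,"claw": 0},
    {"wx": 0,"wy": 0,"wz": 0,"x": 0,"y": 0,"z": -50,"claw": 0},
    {"wx": 0,"wy": 0,"wz": 0,"x": 19.5,"y": -35.4,"z": 0,"claw": 0},
    {"wx": 0,"wy": 0,"wz": 0,"x": 19.5,"y": -35.4,"z": 0,"claw": 0},
    {"wx": 0,"wy": 0,"wz": 0,"x": 19.5,"y": -35.4,"z": 0,"claw": 0},
    {"wx": 0,"wy": 0,"wz": 0,"x": 19.5,"y": -35.4,"z": 0,"claw": 0},
    {"wx": 0,"wy": 0,"wz": 0,"x": 19.5,"y": -35.4,"z": 0,"claw": 0},
    {"wx": 0,"wy": 0,"wz": 0,"x": 19.5,"y": -35.4,"z": 0,"claw": 0},
    {"wx": 0,"wy": 0,"wz": 0,"x": 19.5,"y": -35.4,"z": 0,"claw": 0},
    {"wx": 0,"wy": 0,"wz": 0,"x": 19.5,"y": -35.4,"z": 0,"claw": 0},
    {"wx": 0,"wy": 0,"wz": 0,"x": 0,"y": 0,"z": 0,"claw": 0},
    {"wx": 0,"wy": 0,"wz": 0,"x": 0,"y": 0,"z": 0,"claw": 0},
  ],
)

```text
t: 16.95
tcp_pos: [442.9, -66.7, 169.6]
eef_rot: [[0.934, 0.358, -0.0], [0.358, -0.934, -0.0], [-0.0, -0.0, -1.0]]
wrist_force: [0.5, -0.3, -0.7]
finger_gap: 0.003
finger_force: 0.0
```

```bash
python3 -c "
from h import *
c=[546,-28.]
polar(c); grab('wrist','i1')
print(w2px('i1',[[*c,40],[457,-325,40]]).round())
# ring top (dark) circle: outside is white plate; search axis with the plate edge and with ring
print(circ('i1',c))
f='i1'; A=np.arange(0,360,4.)
from itertools import product
def cost(c): return -(prof(f,c,40,52,55,A)-prof(f,c,40,45,49,A)).clip(-40,60).mean()
r=[(cost([c[0]+a,c[1]+b]),c[0]+a,c[1]+b) for a,b in product(np.arange(-9,9.1,1),repeat=2)]; print(sorted(r)[:4])
f='w1';c2=[457,-325.]; r=[(cost([c2[0]+a,c2[1]+b]),c2[0]+a,c2[1]+b) for a,b in product(np.arange(-9,9.1,1),repeat=2)]; print('check pol',sorted(r)[:4])
for n,z,a,b in (('lev',44,74,92),('ton',15.5,98,111)):
  B=np.arange(90,300,3.); print(n,dict(zip(B.astype(int).tolist(),prof('i1',c,z,a,b,B).round().astype(int).tolist())))
"
```

```text
t 16.95 tcp [442.9 -66.7 169.6] yaw 20.98 F [ 0.5 -0.3 -0.7]
rho 110.1 ang 200.59 in tool [-110.1   -0.8]
[[314. 112.]
 [536. 295.]]
(array([545.71858994, -24.60930133]), np.float64(-21.51166666666667))
[(np.float64(-56.81022222222222), np.float64(549.0), np.float64(-22.0)), (np.float64(-56.58355555555556), np.float64(548.0), np.float64(-22.0)), (np.float64(-56.57911111111111), np.float64(549.0), np.float64(-23.0)), (np.float64(-56.50044444444445), np.float64(548.0), np.float64(-21.0))]
check pol [(np.float64(-56.64044444444445), np.float64(457.0), np.float64(-325.0)), (np.float64(-56.512), np.float64(455.0), np.float64(-324.0)), (np.float64(-56.50577777777778), np.float64(456.0), np.float64(-324.0)), (np.float64(-56.47511111111111), np.float64(456.0), np.float64(-326.0))]
lev {90: 121, 93: 121, 96: 122, 99: 122, 102: 122, 105: 122, 108: 123, 111: 123, 114: 122, 117: 124, 120: 124, 123: 124, 126: 124, 129: 125, 132: 127, 135: 129, 138: 129, 141: 128, 144: 129, 147: 28, 150: 131, 153: 128, 156: 129, 159: 129, 162: 129, 165: 129, 168: 129, 171: 129, 174: 130, 177: 130, 180: 130, 183: 1
[... 377 characters left out ...]
}
ton {90: 121, 93: 121, 96: 121, 99: 121, 102: 121, 105: 122, 108: 122, 111: 125, 114: 124, 117: 125, 120: 127, 123: 127, 126: 128, 129: 129, 132: 127, 135: 128, 138: 127, 141: 126, 144: 74, 147: 81, 150: 126, 153: 128, 156: 129, 159: 130, 162: 130, 165: 129, 168: 130, 171: 130, 174: 130, 177: 130, 180: 130, 183: 130, 186: 130, 189: 131, 192: 131, 195: 131, 198: 132, 201: 137, 204: 133, 207: 124, 210: 121, 213: 117, 216: 122, 219: 118, 222: 120, 225: 123, 228: 130, 231: 124, 234: 117, 237: 130, 240: 134, 243: 138, 246: 140, 249: 145, 252: 146, 255: 146, 258: 146, 261: 146, 264: 146, 267: 146, 270: 146, 273: 145, 276: 144, 279: 144, 282: 145, 285: 144, 288: 144, 291: 144, 294: 139, 297: 136}
```

```bash
python3 -c "
from h import *
c=[548.5,-22.]
A=np.arange(214,234,.5); print(prof('i1',c,44,74,92,A).round().astype(int)); print(prof('i1',c,44,60,74,A).round().astype(int))
A=np.arange(140,154,.5); print(prof('i1',c,15.5,98,111,A).round().astype(int));print(prof('i1',c,15.5,74,85,A).round().astype(int))
polar(c)"
```

```text
[123 123 122 121 119 117 116 115 114 112 113 113 113 111 104  87  65  53
  54  54  56  78 117 139 125  85  59  54  53  54  64  74  79  80  80  80
  80  81  81  82]
[136 127 117 112 117 127 134 136 136 136 134 129 116  93  68  55  54  55
  55  55  66  91 117 127 114  86  63  56  54  54  58  70  84  95  99  99
  99  98  94  87]
[127 127 126 126 125 125 125 125 126 126 126 126 127 128 117  76  35  28
  29  27  39  79 117 126 125 124 125 126]
[127 127 128 128 127 128 129 128 128 128 128 130 128 116  85  48  30  27
  27  27  28  42  74 108 126 129 128 128]
t 17.0 tcp [442.9 -67.1 169.5] yaw 20.93 F [0.7 0.7 0.3]
rho 114.8 ang 203.11 in tool [-114.8    4.4]
```

```bash
python3 -c "
from h import *
print(px2w('side0',[[387,215],[370,200],[303,176],[335,176],[284,186],[390,275],[365,172]],0).round())
print(px2w('scene0',[[270,190],[232,190],[150,222],[254,188]],0).round())"
```

```text
[[ 736.  -14.    0.]
 [ 681.   77.    0.]
 [ 436.  227.    0.]
 [ 553.  238.    0.]
 [ 376.  148.    0.]
 [ 736. -330.    0.]
 [ 663.  279.    0.]]
[[740.   6.   0.]
 [677. 101.   0.]
 [391. 145.   0.]
 [725.  55.   0.]]
```

>>> move_arm(
  motion=[
    {"wx": 0,"wy": 0,"wz": 0,"x": 29.8,"y": 30.1,"z": 0,"claw": 0},
    {"wx": 0,"wy": 0,"wz": -0.143,"x": 29.9,"y": 30.2,"z": 0,"claw": 0},
    {"wx": 0,"wy": 0,"wz": -0.143,"x": 0,"y": 0,"z": 0,"claw": 0},
    {"wx": 0,"wy": 0,"wz": -0.143,"x": 0,"y": 0,"z": 0,"claw": 0},
    {"wx": 0,"wy": 0,"wz": 0,"x": 0,"y": 0,"z": 55,"claw": 0},
    {"wx": 0,"wy": 0,"wz": 0,"x": 0,"y": 0,"z": 60,"claw": 0},
    {"wx": 0,"wy": 0,"wz": 0,"x": 0,"y": 0,"z": 55,"claw": 0},
    {"wx": 0,"wy": 0,"wz": 0,"x": 0,"y": 0,"z": 0,"claw": 0},
  ],
)

```text
t: 18.0
tcp_pos: [517.8, -101.8, -3.4]
eef_rot: [[0.701, 0.713, -0.007], [0.713, -0.701, 0.002], [-0.003, -0.006, -1.0]]
wrist_force: [0.8, 1.2, 0.7]
finger_gap: 0.005
finger_force: 0.0
```

```bash
python3 -c "
from h import *
polar([548.5,-22])"
```

```text
t 18.0 tcp [ 517.8 -101.8   -3.4] yaw 45.46 F [0.8 1.2 0.7]
rho 85.5 ang 248.94 in tool [-78.4  34.1]
```

>>> move_arm(
  motion=[
    {"wx": 0,"wy": 0,"wz": 0,"x": 1,"y": -8,"z": 0,"claw": 0},
    {"wx": 0,"wy": 0,"wz": 0,"x": 0,"y": -8,"z": 0,"claw": 0},
    {"wx": 0,"wy": 0,"wz": 0.105,"x": -1.4,"y": -8,"z": 0,"claw": 0},
    {"wx": 0,"wy": 0,"wz": 0.105,"x": -1.4,"y": -8,"z": 0,"claw": 0},
    {"wx": 0,"wy": 0,"wz": 0.105,"x": -1.4,"y": -8,"z": 0,"claw": 0},
    {"wx": 0,"wy": 0,"wz": 0.105,"x": -1.4,"y": -8,"z": 0,"claw": 0},
    {"wx": 0,"wy": 0,"wz": 0.105,"x": -1.4,"y": -8,"z": 0,"claw": 0},
    {"wx": 0,"wy": 0,"wz": 0.105,"x": -1.4,"y": -8,"z": 0,"claw": 0},
    {"wx": 0,"wy": 0,"wz": 0,"x": 0,"y": 0,"z": 0,"claw": 0},
  ],
)

```text
t: 19.12
tcp_pos: [478.9, -52.7, 1.0]
eef_rot: [[0.986, 0.165, 0.002], [0.165, -0.986, -0.0], [0.002, 0.001, -1.0]]
wrist_force: [-0.3, 0.3, -0.2]
finger_gap: 0.003
finger_force: 0.0
```

```bash
python3 -c "
from h import *
c=[548.5,-22]
polar(c); grab('wrist','i2'); A=np.arange(180,200,.5); print(prof('i2',c,44,74,92,A).round().astype(int))"
```

```text
t 19.125 tcp [478.9 -52.7   1. ] yaw 9.52 F [-0.3  0.3 -0.2]
rho 76.0 ang 203.81 in tool [-73.7  18.8]
[66 65 64 64 62 63 63 62 61 61 61 60 61 57 34 25 27 26 25 35 50 52 38 26
 27 29 33 34 34 35 33 34 35 35 35 34 35 35 37 46]
```

>>> move_arm(
  motion=[
    {"wx": 0,"wy": 0,"wz": 0.105,"x": -2,"y": -7.8,"z": 0.5,"claw": 0},
    {"wx": 0,"wy": 0,"wz": 0.105,"x": -2,"y": -7.8,"z": 0.5,"claw": 0},
    {"wx": 0,"wy": 0,"wz": 0.105,"x": -2,"y": -7.9,"z": 0.5,"claw": 0},
    {"wx": 0,"wy": 0,"wz": 0.105,"x": -1.8,"y": -7.9,"z": 0.5,"claw": 0},
    {"wx": 0,"wy": 0,"wz": 0.105,"x": -1.6,"y": -7.9,"z": 0,"claw": 0},
    {"wx": 0,"wy": 0,"wz": 0.08,"x": -1.3,"y": -6,"z": 0,"claw": 0},
    {"wx": 0,"wy": 0,"wz": 0,"x": 0,"y": 0,"z": 0,"claw": 0},
    {"wx": 0,"wy": 0,"wz": 0,"x": 0,"y": 0,"z": 0,"claw": 0},
  ],
)

```text
t: 20.18
tcp_pos: [472.0, -8.0, -2.2]
eef_rot: [[0.906, -0.424, 0.001], [-0.424, -0.906, 0.0], [0.0, -0.0, -1.0]]
wrist_force: [0.1, -0.9, 0.1]
finger_gap: 0.005
finger_force: 0.0
```

```bash
python3 -c "
from h import *
c=[548.5,-22]
polar(c); grab('wrist','i3'); A=np.arange(146,164,.5); print(prof('i3',c,44,74,92,A).round().astype(int)); print(prof('i3',c,15.5,98,111,A).round().astype(int))"
```

```text
t 20.175 tcp [472.   -8.   -2.2] yaw -25.07 F [ 0.1 -0.9  0.1]
rho 77.7 ang 169.61 in tool [-75.2  19.7]
[71 69 68 69 68 68 64 41 24 24 24 24 24 22 24 28 29 30 28 33 52 57 48 28
 27 29 32 34 35 36 37 37 38 38 38 38]
[20 19 20 20 20 20 20 20 18 19 20 20 19 19 21 19 20 19 19 19 19 19 19 20
 20 19 20 20 19 20 18 20 19 19 26 34]
```

>>> move_arm(
  motion=[
    {"wx": 0,"wy": 0,"wz": 0.052,"x": -1,"y": -4,"z": 0,"claw": 0},
    {"wx": 0,"wy": 0,"wz": 0.035,"x": -0.6,"y": -2.7,"z": 0,"claw": 0},
    {"wx": 0,"wy": 0,"wz": 0.017,"x": -0.3,"y": -1.3,"z": 0,"claw": 0},
    {"wx": 0,"wy": 0,"wz": 0,"x": 0,"y": 0,"z": 0,"claw": 0},
    {"wx": 0,"wy": 0,"wz": 0,"x": 0,"y": 0,"z": 0,"claw": 0},
  ],
)

```text
t: 20.85
tcp_pos: [473.9, 0.1, -2.4]
eef_rot: [[0.856, -0.517, 0.0], [-0.517, -0.856, 0.0], [0.0, -0.0, -1.0]]
wrist_force: [0.1, -0.2, 1.4]
finger_gap: 0.004
finger_force: 0.4
```

```bash
python3 -c "
from h import *
c=[548.5,-22]
polar(c); grab('wrist','i4'); A=np.arange(144,158,.5); print(prof('i4',c,44,74,92,A).round().astype(int)); fine('i4',c,151,149)"
```

```text
t 20.85 tcp [ 4.739e+02  1.000e-01 -2.400e+00] yaw -31.14 F [ 0.1 -0.2  1.4]
rho 77.8 ang 163.51 in tool [-75.3  19.7]
[66 65 65 65 64 64 65 50 32 32 32 30 38 59 68 53 32 31 33 35 36 37 37 38
 38 38 38 38]
lev-white 150.91  lev-in 150.91  tongue 151.97
```

>>> move_arm(
  motion=[
    {"wx": 0,"wy": 0,"wz": 0,"x": -0.3,"y": -1,"z": 0,"claw": 0},
    {"wx": 0,"wy": 0,"wz": 0,"x": 0,"y": -0.6,"z": 0,"claw": 0},
    {"wx": 0,"wy": 0,"wz": 0,"x": 0,"y": -0.5,"z": 0,"claw": 0},
    {"wx": 0,"wy": 0,"wz": 0,"x": 0,"y": 0,"z": 0,"claw": 0},
    {"wx": 0,"wy": 0,"wz": 0,"x": 0,"y": 0,"z": 0,"claw": 0},
  ],
)

```text
t: 21.52
tcp_pos: [474.6, 2.3, -2.5]
eef_rot: [[0.856, -0.518, -0.0], [-0.518, -0.856, 0.0], [-0.0, -0.0, -1.0]]
wrist_force: [-0.0, -1.3, -0.2]
finger_gap: 0.008
finger_force: 0.2
```

```bash
python3 -c "
from h import *
c=[548.5,-22]
polar(c); grab('wrist','i5'); A=np.arange(144,158,.5); print(prof('i5',c,44,74,92,A).round().astype(int)); fine('i5',c,149.5,149)"
```

```text
t 21.525 tcp [474.6   2.3  -2.5] yaw -31.18 F [-0.  -1.3 -0.2]
rho 77.8 ang 161.83 in tool [-75.8  17.5]
[69 68 69 66 44 30 33 33 31 37 59 67 53 31 30 34 37 37 38 38 38 38 38 38
 39 38 39 39]
lev-white 149.4  lev-in 149.39  tongue 148.72
```

>>> move_arm(
  motion=[
    {"wx": 0,"wy": 0,"wz": 0,"x": 0,"y": 20,"z": 0,"claw": 0},
    {"wx": 0,"wy": 0,"wz": 0,"x": 0,"y": 0,"z": -55,"claw": 0},
    {"wx": 0,"wy": 0,"wz": 0,"x": 0,"y": 0,"z": -55,"claw": 0},
    {"wx": 0,"wy": 0,"wz": 0,"x": -15,"y": -18,"z": -55,"claw": 0},
    {"wx": 0,"wy": 0,"wz": 0,"x": -15,"y": -18,"z": 0,"claw": 0},
    {"wx": 0,"wy": 0,"wz": 0,"x": 0,"y": 0,"z": 0,"claw": 0},
    {"wx": 0,"wy": 0,"wz": 0,"x": 0,"y": 0,"z": 0,"claw": 0},
  ],
)

```text
t: 22.45
tcp_pos: [457.1, 31.0, 162.0]
eef_rot: [[0.856, -0.518, -0.001], [-0.518, -0.856, -0.0], [-0.001, 0.001, -1.0]]
wrist_force: [0.4, -1.0, 0.6]
finger_gap: 0.005
finger_force: 0.0
```

```bash
python3 -c "
from h import *
c=[548.5,-22]
polar(c); grab('wrist','i6'); A=np.arange(144,154,.5); print(prof('i6',c,44,74,92,A).round().astype(int));print(prof('i6',c,15.5,98,111,A).round().astype(int)); fine('i6',c,149.4,149)
# both in the ring-axis-free sense: repeat with shifted centre
fine('i6',[547.5,-22],149.4,149);fine('i6',[548.5,-23],149.4,149)"
```

```text
t 22.45 tcp [457.1  31.  162. ] yaw -31.17 F [ 0.4 -1.   0.6]
rho 105.7 ang 149.9 in tool [-105.7    2. ]
[143 144 144 135 113  78  65  61  61  94 133 157 145  90  62  59  63  88
 119 139]
[139 139 139 139 139 135 123  93  44  34  34  39  64 102 127 126 128 134
 140 140]
lev-white 149.49  lev-in 149.54  tongue 148.92  
lev-white 149.13  lev-in 149.12  tongue 148.67  
lev-white 148.9  lev-in 148.83  tongue 148.44
```

The iris lever is at 149.5° against the tongue at 148.95°. I make one final 0.5° trim.

>>> move_arm(
  motion=[
    {"wx": 0,"wy": 0,"wz": 0,"x": 15,"y": 18,"z": 0,"claw": 0},
    {"wx": 0,"wy": 0,"wz": 0,"x": 14.7,"y": 17,"z": 0,"claw": 0},
    {"wx": 0,"wy": 0,"wz": 0,"x": 0,"y": 0,"z": 55,"claw": 0},
    {"wx": 0,"wy": 0,"wz": 0,"x": 0,"y": 0,"z": 55,"claw": 0},
    {"wx": 0,"wy": 0,"wz": 0,"x": 0,"y": 0,"z": 54.5,"claw": 0},
    {"wx": 0,"wy": 0,"wz": 0,"x": 0,"y": -8,"z": 0,"claw": 0},
    {"wx": 0,"wy": 0,"wz": 0,"x": 0,"y": -7,"z": 0,"claw": 0},
    {"wx": 0,"wy": 0,"wz": 0,"x": 0,"y": -2.5,"z": 0,"claw": 0},
    {"wx": 0,"wy": 0,"wz": 0,"x": 0,"y": -1,"z": 0,"claw": 0},
    {"wx": 0,"wy": 0,"wz": 0,"x": 0,"y": -0.5,"z": 0,"claw": 0},
    {"wx": 0,"wy": 0,"wz": 0,"x": 0,"y": 0,"z": 0,"claw": 0},
    {"wx": 0,"wy": 0,"wz": 0,"x": 0,"y": 0,"z": 0,"claw": 0},
  ],
)

```text
t: 24.0
tcp_pos: [474.3, 2.3, -1.9]
eef_rot: [[0.855, -0.518, -0.0], [-0.518, -0.855, 0.0], [-0.0, -0.0, -1.0]]
wrist_force: [0.2, 0.1, -0.9]
finger_gap: 0.005
finger_force: 0.0
```

```bash
python3 -c "
from h import *
c=[548.5,-22]
polar(c); grab('wrist','i7'); fine('i7',c,149.2,149)"
```

```text
t 24.0 tcp [474.3   2.3  -1.9] yaw -31.19 F [ 0.2  0.1 -0.9]
rho 78.0 ang 161.87 in tool [-76.   17.6]
lev-white 149.36  lev-in 149.38  tongue 150.37
```

Just short of contact, so 0.8 mm more, then withdraw.

>>> move_arm(
  motion=[
    {"wx": 0,"wy": 0,"wz": 0,"x": 0,"y": -0.5,"z": 0,"claw": 0},
    {"wx": 0,"wy": 0,"wz": 0,"x": 0,"y": -0.4,"z": 0,"claw": 0},
    {"wx": 0,"wy": 0,"wz": 0,"x": 0,"y": 0,"z": 0,"claw": 0},
    {"wx": 0,"wy": 0,"wz": 0,"x": 0,"y": 0,"z": 0,"claw": 0},
  ],
)

```text
t: 24.55
tcp_pos: [474.8, 3.1, -2.0]
eef_rot: [[0.856, -0.518, -0.0], [-0.518, -0.856, 0.0], [-0.0, 0.0, -1.0]]
wrist_force: [-1.8, -1.3, -0.1]
finger_gap: 0.003
finger_force: 0.8
```

```bash
python3 -c "
from h import *
c=[548.5,-22]
polar(c); grab('wrist','i8'); fine('i8',c,149.2,149)"
```

```text
t 24.55 tcp [474.8   3.1  -2. ] yaw -31.18 F [-1.8 -1.3 -0.1]
rho 77.9 ang 161.21 in tool [-76.1  16.7]
lev-white 148.85  lev-in 148.84  tongue 141.86
```

>>> move_arm(
  motion=[
    {"wx": 0,"wy": 0,"wz": 0,"x": 0,"y": 20,"z": 0,"claw": 0},
    {"wx": 0,"wy": 0,"wz": 0,"x": 0,"y": 0,"z": -55,"claw": 0},
    {"wx": 0,"wy": 0,"wz": 0,"x": 0,"y": 0,"z": -55,"claw": 0},
    {"wx": 0,"wy": 0,"wz": 0,"x": -15,"y": -18,"z": -55,"claw": 0},
    {"wx": 0,"wy": 0,"wz": 0,"x": -15,"y": -18,"z": 0,"claw": 0},
    {"wx": 0,"wy": 0,"wz": 0,"x": 0,"y": 0,"z": 0,"claw": 0},
    {"wx": 0,"wy": 0,"wz": 0,"x": 0,"y": 0,"z": 0,"claw": 0},
  ],
)

```text
t: 25.48
tcp_pos: [457.3, 31.9, 162.5]
eef_rot: [[0.856, -0.518, -0.001], [-0.518, -0.856, -0.0], [-0.001, 0.0, -1.0]]
wrist_force: [-0.1, -0.2, 0.3]
finger_gap: 0.006
finger_force: 0.0
```

```bash
python3 -c "
from h import *
c=[548.5,-22]
polar(c); grab('wrist','i9'); A=np.arange(144,154,.5); print(prof('i9',c,44,74,92,A).round().astype(int));print(prof('i9',c,15.5,98,111,A).round().astype(int)); fine('i9',c,149,149)"
```

```text
t 25.475 tcp [457.3  31.9 162.5] yaw -31.17 F [-0.1 -0.2  0.3]
rho 105.9 ang 149.39 in tool [-105.9    1. ]
[144 142 130 103  73  63  59  68  94 136 149 131  73  61  59  68  98 128
 143 144]
[139 140 139 137 133 130 122  99  48  38  34  36  56  97 125 130 135 140
 140 140]
lev-white 148.88  lev-in 148.93  tongue 149.0
```

>>> move_arm(
  motion=[
    {"wx": 0,"wy": 0,"wz": 0,"x": 17.3,"y": 45.8,"z": 0,"claw": 0},
    {"wx": 0,"wy": 0,"wz": 0,"x": 17.3,"y": 45.8,"z": 0,"claw": 0},
    {"wx": 0,"wy": 0,"wz": 0,"x": 17.3,"y": 45.8,"z": 0,"claw": 0},
    {"wx": 0,"wy": 0,"wz": 0,"x": 17.3,"y": 45.8,"z": 0,"claw": 0},
    {"wx": 0,"wy": 0,"wz": 0,"x": 17.3,"y": 45.8,"z": 0,"claw": 0},
    {"wx": 0,"wy": 0,"wz": 0,"x": 17.3,"y": 45.8,"z": 0,"claw": 0},
    {"wx": 0,"wy": 0,"wz": 0,"x": 17.3,"y": 45.8,"z": 0,"claw": 0},
    {"wx": 0,"wy": 0,"wz": -0.182,"x": 17.3,"y": 45.8,"z": 0,"claw": 0},
    {"wx": 0,"wy": 0,"wz": -0.182,"x": 0,"y": 0,"z": 0,"claw": 0},
    {"wx": 0,"wy": 0,"wz": -0.182,"x": 0,"y": 0,"z": 0,"claw": 0},
    {"wx": 0,"wy": 0,"wz": -0.182,"x": 0,"y": 0,"z": 0,"claw": 0},
    {"wx": 0,"wy": 0,"wz": -0.182,"x": 0,"y": 0,"z": 0,"claw": 0},
    {"wx": 0,"wy": 0,"wz": 0,"x": 0,"y": 0,"z": 0,"claw": 0},
    {"wx": 0,"wy": 0,"wz": 0,"x": 0,"y": 0,"z": 0,"claw": 0},
  ],
)

```text
t: 27.28
tcp_pos: [385.9, -353.1, 162.8]
eef_rot: [[0.935, 0.353, -0.0], [0.353, -0.935, 0.0], [-0.0, -0.0, -1.0]]
wrist_force: [-0.0, 0.5, 0.0]
finger_gap: 0.006
finger_force: 0.0
```

```bash
python3 -c "
from h import *
c=[457,-325]
polar(c); grab('wrist','w12'); A=np.arange(197,207,.5); print(prof('w12',c,44,74,92,A).round().astype(int));print(prof('w12',c,15.5,98,111,A).round().astype(int)); fine('w12',c,202,202)"
```

```text
t 27.275 tcp [ 385.9 -353.1  162.8] yaw 20.7 F [-0.   0.5  0. ]
rho 76.4 ang 201.54 in tool [-76.4   1.1]
[149 150 148 133  98  60  53  56  76 118 139 127  90  61  54  54  66  94
 118 129]
[148 147 146 136 120 102  93  79  61  51  55  49  49  75 103 116 129 142
 150 150]
lev-white 202.1  lev-in 202.07  tongue 202.11
```

Both levers are centred within about 0.1°, and the robot is clear.

```bash
python3 -c "
from cell import ticket
print(ticket.hand_in())"
```

```text
the job is handed in; nothing more can be done
None
```

Both levers are pushed round and centred over their black tongues, to about 0.1° by the wrist camera, and I handed the job in at 27 s with the arm clear.

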